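# Set a nitrogen sparge valve a quarter turn off its seat and put the gas on

### The job

Set the sparge flow at the green-handled needle valve: with the gas still shut off, close it clockwise until you feel the needle bottom firmly on its seat, without forcing it (the soft seat crushes), then back it off a quarter turn. Then open the yellow shut-off lever fully, and leave the white valve, the bottles and the spanner alone.

Things in the scene. Friction and masses are not known exactly. Their poses are not given: they have to be found in the camera images.
- manifold: Nitrogen manifold fixed to the bench: aluminium bar 350 mm long (its y), 38 mm wide, top 62 mm above the bench. Origin on the bench under the bar's middle; z up. Along its y: shut-off valve at +110 mm, two needle valves at 0 and -110 mm (which is green varies), each on a round 24 mm high brass body. Gauge and barbs on its +x side, all below 66 mm.
- green_bar (a point): Centre of the green bar handle of the needle valve to be set, on its vertical axis, 112 mm above the bench. The bar is 44 mm long (its x; a white line on top marks the +x half), 12 mm thick (its y), 24 mm high, and turns without rising. From 12 to 26 mm below this point there is only an 11 mm neck, then a 21 mm packing nut.
- green_spindle_top (a point): Top of the 7 mm steel spindle that stands about 8 mm out of the green bar. Clockwise from above closes and lowers it, 3 mm per turn. It starts about 30 to 70 degrees open; the seating angle differs every time and is marked nowhere. Packing drag 0.05 N m; at the seat the torque jumps to 0.15 N m, then climbs 3 N m per radian: 0.25 N m is firmly bottomed, 0.9 N m (14 degrees past touch) crushes it.
- green_seat_ring (a point): Top of the soft plastic seat ring inside the green valve's body, on its axis, 70 mm above the bench; out of sight and reach. The needle presses it down, by only some hundredths of a mm.
- white_bar (a point): Centre of the white bar handle of the neighbouring needle valve, same sizes and axes as the green one. To be left as it stands.
- white_end (a point): Top of the white bar's +x end, 20 mm from its spindle axis. Moves if that handle is turned.
- shutoff (a joint): Shut-off ball valve lever, rad: 0 shut (lever square to the bar, towards the bar's -x side), 1.571 fully open at its stop (lever in line with the bar, towards its +y end). Opens clockwise seen from above, friction 0.12 N m, stays where it is left.
- lever_grip (a point): Grip point of the yellow shut-off lever, 72 mm out from its vertical pivot (which stands at +110 mm along the manifold's y, on the bar's centre line), 95 mm above the bench. The point's -x points outward along the lever. The yellow sleeve is 60 mm long, 14 mm wide, 12 mm high and ends 24 mm further out; below it is free air down to the bench.
- amber_bottle_mid (a point): Centre (70 mm up) of a loose brown glass bottle, 70 mm diameter, 143 mm tall. Bystander.
- clear_bottle_mid (a point): Centre (70 mm up) of a loose clear glass bottle, 70 mm diameter, 143 mm tall. Bystander.
- spanner_grip (a point): Handle of a loose 160 mm open-ended spanner lying flat beyond the manifold. Bystander.

How it is judged:
On the way, in this order (a step that is already met when the one before it is completed fails the run):
1. with the shut-off lever still shut, the green valve's needle is bottomed firmly on its seat (0.25 N m or more at the handle) (height (world z) of green_seat_ring below 0.0699857 m and value of joint shutoff below 0.15 rad), for 0.05 s.
2. with the shut-off lever still shut, the green handle is backed off a quarter turn from where the needle touches its seat (70 to 110 degrees) (height (world z) of green_spindle_top between 0.132582 and 0.132917 m and value of joint shutoff below 0.15 rad), for 0.2 s.
At the end, for the whole second after the job is handed in: The green handle stands a quarter turn open (70 to 110 degrees from where its needle touches the seat), the shut-off lever is open (at least 80 of its 90 degrees) and still; the white handle has turned less than about 17 degrees and the bottles and the spanner are within 20 mm of where they were (height (world z) of green_spindle_top between 0.132582 and 0.132917 m and value of joint shutoff above 1.4 rad and velocity of joint shutoff between -0.05 and 0.05 rad/s and distance of white_end from where it was at the start of the episode below 0.006 m and distance of each of amber_bottle_mid, clear_bottle_mid, spanner_grip from where it was at the start of the episode below 0.02 m).
It fails at once if the green valve is forced down so hard that its seat is crushed (needle driven more than 14 degrees past first touch, about 0.9 N m) (height (world z) of green_seat_ring below 0.0698806 m).
It fails at once if the white needle valve is turned (more than about 17 degrees) (distance of white_end from where it was at the start of the episode above 0.006 m).
It fails at once if a bottle or the spanner is knocked more than 20 mm away (distance of any of amber_bottle_mid, clear_bottle_mid, spanner_grip from where it was at the start of the episode above 0.02 m).
It also fails if it takes over 64 s, if anything falls off the work surface, if the arm or the gripper's body presses on something with over 40 N, if the wrist force passes 120 N, or if a joint passes its speed limit or range.

### The arm

A 6-joint arm with a two-finger parallel gripper is mounted at the origin on the work surface. World frame = base frame: x ahead of the robot, y to its left, z up, the work surface at z = 0. Lengths are in m, angles in rad, forces in N, time in s.
With the tool pointing down it reaches from about 0.3 to 0.95 m from the base axis. Payload 3.1 kg.
Tool frame: the origin (TCP) lies at the very end of the fingers, on their centre line; the grasp point (between the pads) lies 19 mm behind it; x points along the fingers, y is the direction in which the jaws open and shut, and the axes are right-handed (so a half turn about x gives the same grasp; the last joint's range is limited). The gripper opens to 85 mm and grips with 20 to 120 N. Pads are 22 mm wide; open, the fingers measure 114 mm over their backs; the gripper's body (76 mm by 85 mm) begins 54 mm behind the grasp point. The pads swing forward as they close: fully open they stand 13 mm farther back than shut.
Start: joints at [-1.183, 0.308, 1.634, -0, 1.2, -0.07], TCP at [0.276, -0.561, 0.231] pointing down, gripper open.
Joint ranges: [-3.06, 3.06], [-0.79, 1.96], [0.05, 2.63], [-1.19, 4.34], [0.05, 2.64], [-2.94, 2.94]. Speed limits (rad/s): [2.79, 2.79, 3.14, 3.14, 3.14, 3.14].

### API

Orientations are given as a unit quaternion [x, y, z, w].
In Python, from workcell import robot gives the robot as it stands.
- The arm moves only by the shell command python3 -m crank 'ROWS' [FORCE]. ROWS is text: rows parted by semicolons, each of 7 numbers parted by spaces: the turn, a rotation vector about the tool's x, y, z in degrees, then the shift along the tool's x, y, z in mm, then the finger opening in mm, from 0 to 85.4. In form: ax ay az x y z grip; .... A call has 1 to 10 rows; each row shifts and turns the commanded pose from where the row before left it, along the tool's axes as they then stand; what a row does not reach is not made up. A row lasts 1/8 s, in which the tool goes at most 62.5 mm and 10.7 degrees, less where a joint would pass 70% of its speed; a pose out of reach is approached as far as the arm can. A call with a gripper value outside its range is refused whole. The fingers move at their own pace and stop on an object; FORCE is the grip in N (left out, the last holds). Time passes only in rows, so rows that do not move let the fingers close. It gives the time, the measured TCP pose, the force and the opening at its end, in the units of the state.
- robot.get_obs(): the state, without advancing time (a new reading comes with each control period).
- robot.capture(name): name is "scene" or "top" or "wrist"; returns the picture (384x512x3 uint8, red, green, blue); there is no depth.
- robot.camera_params(name): a dict with "fx", "fy", "cx", "cy" (pixels), "extrinsics" (4x4, takes a point from world to camera coordinates). Camera axes: x right, y up, looking along -z (the intrinsics and any distortion apply to the point x, -y, -z); pixel columns grow to the right and rows downward; lengths in m; the calibration is good to about 2 mm. A picture is of the moment at which its call begins: read the wrist's pose just before it. camera_params takes no time and is no camera call; for the wrist camera it gives the pose at the moment of the call.
- robot.finish_job(): hands the job in, once; it reports no verdict.
The state is a dict: "time": time; "q": joint angles; "qd": joint speeds; "effort": joint torques, N m; "tool_pos": TCP position; "tcp_rot": TCP orientation; "ft_force": force on the tool from outside, world axes, zero at the start; "wrist_torque": the same for the moment, N m; "gripper_width": finger opening in m.
Only numpy, scipy, OpenCV 4.12 (cv2) and the standard library are available. Lean on these libraries where they do the work, as an engineer would, in place of code of your own. Each camera call takes 0.05 s, during which the arm holds its last target. There are 200 camera calls.

## Working session

There is one attempt and no reset: what is moved stays moved. The work goes in short steps, Python scripts to look and compute and a shell command to move; the robot and the scene stay as the last step left them, time stands still between calls to the robot, and variables do not carry over. Pictures are saved under pics/ and viewed, about 8 in all and at most 12, crops included, and the job is handed in when it is done.

```bash
ls; mkdir -p pics; python3 - <<'E'
from workcell import robot
import cv2,numpy as np
o=robot.get_obs()
for k,v in o.items(): print(k,np.round(v,4))
for n in("scene","top"):
    im=robot.capture(n); cv2.imwrite(f"pics/{n}0.png",im[:,:,::-1]); p=robot.camera_params(n); print(n,p)
E
```

```text
pics
time 0.0
q [-1.1827  0.309   1.6352 -0.      1.1997 -0.0697]
qd [ 0.0007 -0.0014 -0.0008 -0.0002  0.0004 -0.0019]
effort [-6.00000e-04 -4.15251e+01 -2.76662e+01 -1.00000e-04  1.02000e-02
  0.00000e+00]
tool_pos [ 0.2759 -0.5599  0.23  ]
tcp_rot [-0.6885 -0.1612  0.6888 -0.1596]
ft_force [ 0.1483 -0.6642 -0.678 ]
wrist_torque [0.0228 0.0205 0.037 ]
gripper_width 0.0853
scene {'fx': 414.61120529628516, 'fy': 414.61120529628516, 'cx': 254.20049430385546, 'cy': 189.77967545849185, 'extrinsics': array([[ 0.32673394,  0.94497175, -0.01653257, -0.23680344],
       [-0.6521471 ,  0.23807877,  0.71973791,  0.31103204],
       [ 0.68406805, -0.22438114,  0.694049  , -1.64143946],
       [ 0.        ,  0.        ,  0.        ,  1.        ]])}
top {'fx': 415.7468762044322, 'fy': 415.7468762044322, 'cx': 253.702451298571, 'cy': 193.1904102830906, 'extrinsics': array([[ 0.0046122 , -0.99983083,  0.01780541,  0.00902916],
       [ 0.99555724,  0.00626558,  0.09394954, -0.61550279],
       [-0.09404521,  0.01729299,  0.99541773, -1.26979785],
       [ 0.        ,  0.        ,  0.        ,  1.        ]])}
```

View pics/top0.png

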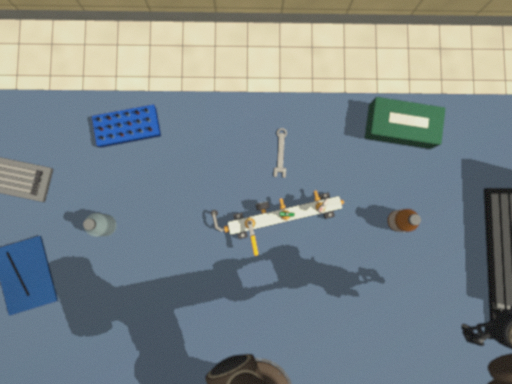

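View pics/scene0.png

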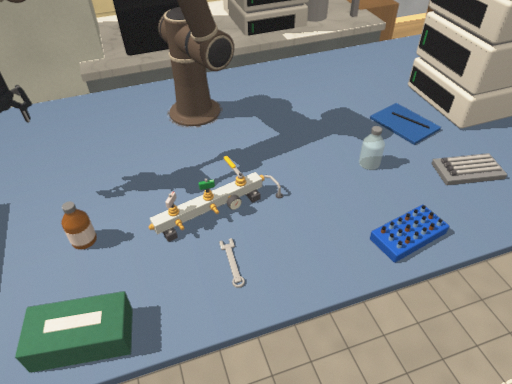

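The top view shows the bar from about (228,227) to (342,204), with the green handle in the middle at (286,213), the yellow lever at (254,243) pointing to the robot, and the white handle near (322,206). Next I cast rays from the colour masks.

```bash
cat > h.py <<'E'
import cv2,numpy as np
from workcell import robot
from scipy.spatial.transform import Rotation as R
def ray(p,uv):
    E=np.array(p["extrinsics"]);d=np.array([(uv[0]-p["cx"])/p["fx"],-(uv[1]-p["cy"])/p["fy"],-1])
    return -E[:3,:3].T@E[:3,3],E[:3,:3].T@d
def onz(p,uv,z):
    c,d=ray(p,uv);return c+d*(z-c[2])/d[2]
def two(p1,u1,p2,u2):
    a,d=ray(p1,u1);b,e=ray(p2,u2)
    s=np.linalg.lstsq(np.c_[d,-e],b-a,rcond=None)[0];x,y=a+s[0]*d,b+s[1]*e
    return (x+y)/2,np.linalg.norm(x-y)
def blobs(im,lo,hi,box=None,amin=8):
    h=cv2.cvtColor(im,cv2.COLOR_RGB2HSV);m=cv2.inRange(h,lo,hi)
    if box: k=np.zeros_like(m);k[box[1]:box[3],box[0]:box[2]]=1;m*=k
    out=[(cv2.contourArea(c),cv2.minAreaRect(c)) for c in cv2.findContours(m,0,1)[0] if len(c)>3]
    return m,sorted([o for o in out if o[0]>=amin],key=lambda o:-o[0])
GREEN=((45,90,40),(80,255,255));YEL=((20,120,120),(32,255,255))
E
python3 - <<'E'
from h import *
T,S=[cv2.imread(f"pics/{n}0.png")[:,:,::-1].copy() for n in("top","scene")]
pt,ps=robot.camera_params("top"),robot.camera_params("scene")
for n,c in(("G",GREEN),("Y",YEL)):
    for im,b,p,z in((T,(200,170,360,270),pt,.112 if n=="G" else .1),(S,(140,140,300,250),ps,.112 if n=="G" else .1)):
        for a,r in blobs(im,*c,b)[1][:3]: print(n,a,np.round(r[0],1),np.round(r[1],1),round(r[2]),onz(p,r[0],z).round(4))
for u in((228,227),(342,204)): print(onz(pt,u,.062).round(3))
h=cv2.resize(T[180:265,205:355],None,fx=5,fy=5,interpolation=cv2.INTER_CUBIC);cv2.imwrite("pics/topc.png",h[:,:,::-1])
E
```

```text
G 9.0 [283.  213.5] [3. 4.] 90 [ 0.5487 -0.0718  0.112 ]
G 97.0 [206.1 184. ] [ 8.2 15.9] 79 [ 0.5461 -0.0802  0.112 ]
Y 59.0 [254.1 245.4] [19.6  3.9] 79 [0.4558 0.0118 0.1   ]
Y 51.0 [229.  161.5] [14.9  4.4] 49 [0.4599 0.0124 0.1   ]
[0.509 0.09  0.062]
[ 0.581 -0.256  0.062]
```

View pics/topc.png

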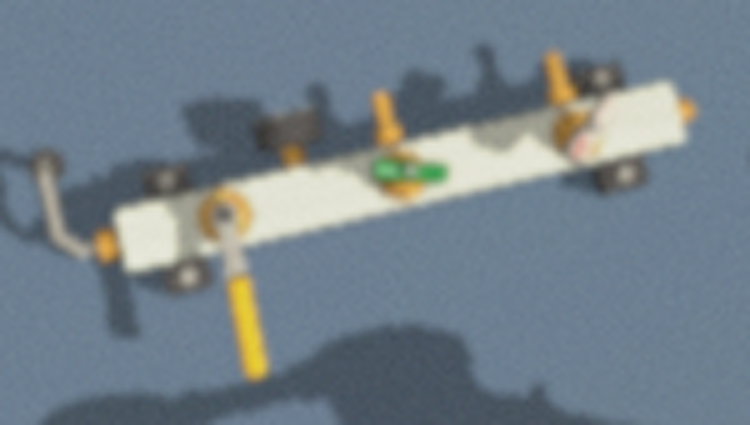

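The crop confirms that the lever is shut, square to the bar on the robot side. The green bar, about (375,170)-(447,173) in the crop, lies roughly along world y. The manifold yaw is about 12°, and the lever grip estimate agrees with the yellow blob. I'll go above the green handle for a wrist look.

```bash
cat >> h.py <<'E'
def delta(pos,ydir_deg=None):
    "tool-frame shift (mm) to pos, turn about tool x (deg) to bring jaw axis to world heading"
    o=robot.get_obs();M=R.from_quat(o["tcp_rot"]);m=M.as_matrix()
    print("t",round(o["time"],2),"tcp",np.round(o["tool_pos"],4),"toolx",m[:,0].round(3),"tooly",m[:,1].round(3),"q",np.round(o["q"],2),"F",np.round(o["ft_force"],1),"T",np.round(o["wrist_torque"],3),"g",round(o["gripper_width"]*1e3,1))
    if pos is not None: print("shift mm",(m.T@(np.array(pos)-o["tool_pos"])*1e3).round(1))
    if ydir_deg is not None:
        h=np.degrees(np.arctan2(m[1,1],m[0,1])); d=(h-ydir_deg+90)%180-90
        down=np.array([0,0,-1.]); yd=np.array([np.cos(np.radians(h-d)),np.sin(np.radians(h-d)),0])
        W=np.c_[down,yd,np.cross(down,yd)]
        print("jaw heading",h.round(1),"turn rotvec",np.degrees(R.from_matrix(m.T@W).as_rotvec()).round(1))
E
python3 - <<'E'
from h import *
delta([.49,-.08,.27],2)
p=robot.camera_params("wrist");E=p["extrinsics"];print("cam",(-E[:3,:3].T@E[:3,3]).round(3),"look",(-E[2,:3]).round(3))
E
```

```text
t 0.1 tcp [ 0.2759 -0.56    0.2302] toolx [-0.001  0.002 -1.   ] tooly [ 0.442 -0.897 -0.002] q [-1.18  0.31  1.64 -0.    1.2  -0.07] F [-0.4 -1.1  0.1] T [-0.018 -0.006  0.004] g 85.4
shift mm [ -39.1 -336.  -404.2]
jaw heading -63.8 turn rotvec [-65.8  -0.1   0.1]
cam [ 0.337 -0.529  0.373] look [-0.245 -0.119 -0.962]
```

```bash
python3 -m crank '0 0 0 -1 -31 -45.5 40;0 0 0 -1 -31 -45.5 40;0 0 0 -1 -31 -45.5 40;0 0 0 -1 -31 -45.5 40;0 0 0 -1 -31 -45.5 40;0 0 0 -1 -31 -45.5 40;0 0 0 -1 -31 -45.5 40;0 0 0 -1 -31 -45.5 40;0 0 0 -1 -31 -45.5 40;0 0 0 -1 -31 -45.5 40' 40
python3 -m crank '-10 0 0 0 0 0 40;-10 0 0 0 0 0 40;-10 0 0 0 0 0 40;-10 0 0 0 0 0 40;-10 0 0 0 0 0 40;-10 0 0 0 0 0 40;-6 0 0 0 0 0 40;0 0 0 0 0 0 40;0 0 0 0 0 0 40'
python3 - <<'E'
from h import *
delta([.547,-.08,.24],2)
p=robot.camera_params("wrist");im=robot.capture("wrist");cv2.imwrite("pics/w1.png",im[:,:,::-1])
import pickle;pickle.dump((p,im),open("w1.pkl","wb"))
for a,r in blobs(im,*GREEN,amin=50)[1][:3]: print(a,np.round(r[0],1),np.round(r[1],1),r[2],onz(p,r[0],.124).round(4),onz(p,r[0],.112).round(4))
E
```

```text
time: 1.35
tool_pos: [0.5477, -0.0797, 0.2409]
tcp_rot: [-0.688, -0.161, 0.689, -0.16]
ft_force: [0.8, 0.1, 0.4]
gripper_width: 0.0399
time: 2.48
tool_pos: [0.5471, -0.0814, 0.241]
tcp_rot: [0.49, 0.509, -0.491, 0.509]
ft_force: [0.3, -0.7, -0.0]
gripper_width: 0.0402
t 2.48 tcp [ 0.5471 -0.0814  0.241 ] toolx [-0.001  0.    -1.   ] tooly [ 0.999  0.037 -0.001] q [-0.23  0.16  1.79  0.    1.19 -0.26] F [ 0.3 -0.7 -0. ] T [-0.035  0.    -0.045] g 40.2
shift mm [ 1.  -0.1 -1.4]
jaw heading 2.1 turn rotvec [ 0.1 -0.   0. ]
625.5 [257.3 179.7] [13.7 53.4] 4.513988018035889 [ 0.547  -0.0767  0.124 ] [ 0.5471 -0.0797  0.112 ]
```

View pics/w1.png

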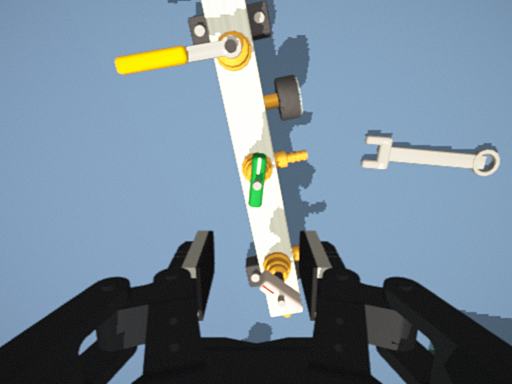

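The wrist view shows the green bar from (259,155) to (256,206), with its spindle near (257,185) and the white line on the +y half. The spanner is clear at the right. I'll zoom in once for the axis and heading.

```bash
python3 - <<'E'
from h import *
import pickle
p,im=pickle.load(open("w1.pkl","rb"))
cv2.imwrite("pics/w1c.png",cv2.resize(im[140:220,210:310],None,fx=7,fy=7,interpolation=cv2.INTER_CUBIC)[:,:,::-1])
a,r=blobs(im,*GREEN,amin=50)[1][0];b=cv2.boxPoints(r);print(b.round(1));print(np.array([onz(p,u,.124) for u in b]).round(4))
E
```

```text
[[248.3 205.8]
 [252.5 152.6]
 [266.2 153.6]
 [262.  206.9]]
[[ 0.5404 -0.0994  0.124 ]
 [ 0.5424 -0.0545  0.124 ]
 [ 0.5534 -0.055   0.124 ]
 [ 0.5519 -0.1     0.124 ]]
```

View pics/w1c.png

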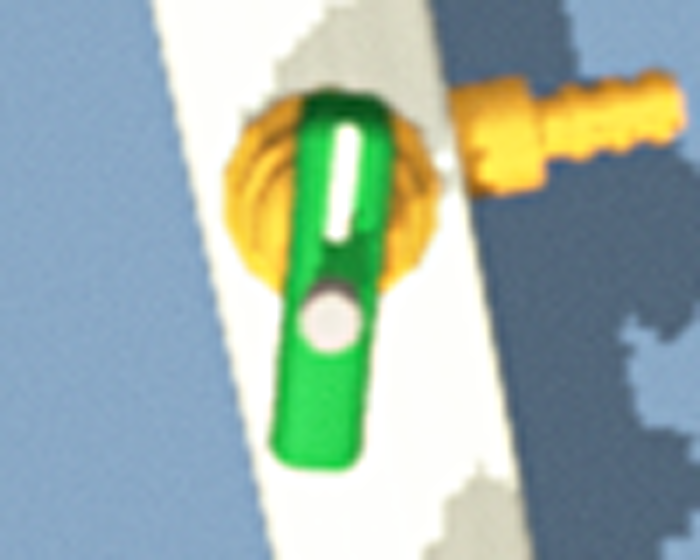

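Crop: the spindle top is at (331,322), and the white line runs (348,125)-(338,240), so the bar tilts about 4–5° in the image.

```bash
python3 - <<'E'
from h import *
import pickle
p,im=pickle.load(open("w1.pkl","rb"))
f=lambda u,v,z:onz(p,(210+(u+.5)/7-.5,140+(v+.5)/7-.5),z)
s=f(331,322,.1327);print("spindle",s.round(4))
for a,b in(((348,125),(338,240)),((303,125),(272,455)),((385,130),(362,460)),((346,118),(314,466))):
    A,B=f(*a,.124),f(*b,.124);d=A-B;print(A.round(4),B.round(4),((A+B)/2).round(4),np.linalg.norm(d).round(4),"heading",np.degrees(np.arctan2(d[1],d[0])).round(1))
delta([s[0],s[1],.093],-4)
E
```

```text
spindle [ 0.5468 -0.0793  0.1327]
[ 0.5479 -0.0582  0.124 ] [ 0.5473 -0.0718  0.124 ] [ 0.5476 -0.065   0.124 ] 0.0136 heading 87.4
[ 0.5428 -0.0584  0.124 ] [ 0.5405 -0.0984  0.124 ] [ 0.5416 -0.0784  0.124 ] 0.04 heading 86.7
[ 0.5522 -0.0587  0.124 ] [ 0.5512 -0.0986  0.124 ] [ 0.5517 -0.0786  0.124 ] 0.0399 heading 88.6
[ 0.5477 -0.0574  0.124 ] [ 0.5455 -0.0996  0.124 ] [ 0.5466 -0.0785  0.124 ] 0.0422 heading 87.1
t 2.52 tcp [ 0.5472 -0.0814  0.241 ] toolx [-0.  0. -1.] tooly [ 0.999  0.038 -0.   ] q [-0.23  0.16  1.79  0.    1.19 -0.26] F [-0.9  0.6  0.3] T [-0.03   0.012 -0.008] g 39.8
shift mm [148.   -0.3  -2.1]
jaw heading 2.2 turn rotvec [ 6.2 -0.   0. ]
```

```bash
python3 -m crank '4.8 0 0 0 0 -2 40;0 0 0 35 0 0 36;0 0 0 35 0 0 36;0 0 0 35 0 0 36;0 0 0 40 0 0 36;0 0 0 0 0 0 36;0 0 0 0 0 0 36' 60
python3 - <<'E'
from h import *
delta([.5468,-.0793,.0955],-2.6)
E
```

```text
time: 3.4
tool_pos: [0.5483, -0.0797, 0.0974]
tcp_rot: [0.511, 0.488, -0.511, 0.489]
ft_force: [0.7, 0.6, -0.5]
gripper_width: 0.0363
t 3.4 tcp [ 0.5483 -0.0797  0.0974] toolx [ 0.002 -0.    -1.   ] tooly [ 0.999 -0.045  0.002] q [-0.22  0.34  1.9  -0.    0.9  -0.18] F [ 0.7  0.6 -0.5] T [ 0.011 -0.003 -0.001] g 36.3
shift mm [ 1.9 -1.5 -0.4]
jaw heading -2.6 turn rotvec [ 0.   0.  -0.1]
```

```bash
python3 -m crank '0 0 0 1.5 -1.3 -0.4 30;0 0 0 0 0 0 8;0 0 0 0 0 0 8;0 0 0 0 0 0 8;0 0 0 0 0 0 8;0 0 0 0 0 0 8;0 0 0 0 0 0 8;0 0 0 0 0 0 8' 60
python3 - <<'E'
from h import *
delta([.5468,-.0793,.0955],-2.6)
E
```

```text
time: 4.4
tool_pos: [0.5475, -0.0792, 0.0965]
tcp_rot: [0.512, 0.488, -0.51, 0.49]
ft_force: [0.1, 0.6, 6.4]
gripper_width: 0.011
t 4.4 tcp [ 0.5475 -0.0792  0.0965] toolx [ 0.003 -0.    -1.   ] tooly [ 0.999 -0.045  0.003] q [-0.22  0.34  1.9   0.    0.9  -0.18] F [0.1 0.6 6.4] T [ 0.105 -0.009 -0.054] g 11.0
shift mm [ 1.  -0.7  0.1]
jaw heading -2.6 turn rotvec [ 0.   0.  -0.2]
```

Well centred on the bar (11 mm opening, small forces). Next I turn clockwise (+ about the tool x, which points down), with 24° first since at least about 30° is open.

```bash
cat > st.py <<'E'
from h import *
o=robot.get_obs();m=R.from_quat(o["tcp_rot"]).as_matrix()
print("  head %.2f q6 %.2f"%(np.degrees(np.arctan2(m[1,1],m[0,1])),np.degrees(o["q"][5])),"pos",np.round(o["tool_pos"],4),"F",np.round(o["ft_force"],1),"T",np.round(o["wrist_torque"],3),"eff6 %.3f g %.1f"%(o["effort"][5],o["gripper_width"]*1e3))
E
python3 st.py
python3 -m crank '6 0 0 0 0 0 8;6 0 0 0 0 0 8;0 0 0 0 0 0 8' >/dev/null;python3 st.py
python3 -m crank '6 0 0 0 0 0 8;6 0 0 0 0 0 8' >/dev/null;python3 st.py
python3 -m crank '0 0 0 0 0 0 8;0 0 0 0 0 0 8' >/dev/null;python3 st.py
```

```text
head -2.58 q6 -10.18 pos [ 0.5475 -0.0792  0.0965] F [0.1 0.6 6.4] T [ 0.105 -0.009 -0.054] eff6 -0.047 g 11.0
  head -14.62 q6 1.85 pos [ 0.5478 -0.0792  0.0965] F [1.5 0.2 6. ] T [ 0.165 -0.018 -0.045] eff6 0.069 g 11.4
  head -26.75 q6 14.00 pos [ 0.548  -0.0793  0.0964] F [1.7 0.3 5.4] T [ 0.083 -0.168 -0.   ] eff6 -0.494 g 11.0
  head -26.59 q6 13.82 pos [ 0.548  -0.0793  0.0965] F [1.4 0.7 5.3] T [ 0.068 -0.132 -0.02 ] eff6 -0.047 g 10.6
```

```bash
for i in 1 2 3; do python3 -m crank '3 0 0 0 0 0 8;0 0 0 0 0 0 8' >/dev/null;python3 st.py; done
```

```text
head -29.60 q6 16.83 pos [ 0.548  -0.0793  0.0964] F [1.4 0.9 5.5] T [ 0.107 -0.086 -0.058] eff6 0.006 g 11.4
  head -32.59 q6 19.83 pos [ 0.5481 -0.0793  0.0965] F [1.8 0.9 5.4] T [ 0.044 -0.157 -0.075] eff6 0.008 g 10.9
  head -35.59 q6 22.83 pos [ 0.5481 -0.0794  0.0965] F [1.8 0.7 5.2] T [ 0.033 -0.192 -0.004] eff6 0.006 g 10.9
```

```bash
for i in 1 2 3; do python3 -m crank '3 0 0 0 0 0 8;0 0 0 0 0 0 8' >/dev/null;python3 st.py; done
```

```text
head -38.59 q6 25.83 pos [ 0.5482 -0.0794  0.0965] F [0.6 0.1 4.6] T [ 0.058 -0.177 -0.04 ] eff6 0.006 g 11.1
  head -41.57 q6 28.81 pos [ 0.5482 -0.0795  0.0964] F [ 2.4 -0.1  5.6] T [ 0.037 -0.196  0.008] eff6 0.010 g 11.0
  head -44.57 q6 31.81 pos [ 0.5483 -0.0795  0.0964] F [ 2.9 -0.5  5.2] T [ 0.025 -0.281 -0.   ] eff6 0.007 g 10.9
```

```bash
for i in 1 2 3; do python3 -m crank '3 0 0 0 0 0 8;0 0 0 0 0 0 8' >/dev/null;python3 st.py; done
```

```text
head -47.57 q6 34.81 pos [ 0.5483 -0.0795  0.0965] F [3.3 0.1 5.7] T [-0.039 -0.22  -0.129] eff6 0.007 g 11.5
  head -50.50 q6 37.76 pos [ 0.5484 -0.0796  0.0965] F [ 1.9 -0.1  5.5] T [ 0.041 -0.275  0.191] eff6 0.269 g 11.2
  head -53.45 q6 40.73 pos [ 0.5484 -0.0796  0.0965] F [1.7 0.  5.7] T [ 0.004 -0.338  0.39 ] eff6 0.409 g 10.8
```

The seat shows clearly: joint 6 effort goes from 0.007 to 0.27 to 0.41 N m, matching wrist Tz of 0.19 and 0.39. Extrapolating, touch was at a heading of about -48.1°. I'll hold to confirm, then back off to about +41.9°.

```bash
python3 -m crank '0 0 0 0 0 0 8;0 0 0 0 0 0 8' >/dev/null;python3 st.py
python3 -m crank '-9 0 0 0 0 0 8;-9 0 0 0 0 0 8;-9 0 0 0 0 0 8;-9 0 0 0 0 0 8;-9 0 0 0 0 0 8;0 0 0 0 0 0 8' >/dev/null;python3 st.py
python3 -m crank '-9 0 0 0 0 0 8;-9 0 0 0 0 0 8;-9 0 0 0 0 0 8;-9 0 0 0 0 0 8;-9 0 0 0 0 0 8;-5.4 0 0 0 0 0 8;0 0 0 0 0 0 8;0 0 0 0 0 0 8;0 0 0 0 0 0 8' >/dev/null;python3 st.py
```

```text
head -53.43 q6 40.71 pos [ 0.5484 -0.0796  0.0964] F [ 2.2 -0.4  5.2] T [-0.003 -0.288  0.343] eff6 0.345 g 11.2
  head -8.48 q6 -4.29 pos [ 0.5476 -0.0792  0.0964] F [-0.2  0.5  8.2] T [ 0.16  -0.04   0.077] eff6 -0.130 g 11.3
  head 41.89 q6 -54.64 pos [ 0.5467 -0.0795  0.0964] F [-1.   0.6  8.5] T [0.021 0.171 0.048] eff6 0.049 g 11.1
```

```bash
python3 -m crank '0 0 0 0 0 0 36;0 0 0 0 0 0 36;0 0 0 0 0 0 36;0 0 0 0 0 0 36;0 0 0 -36 0 0 36;0 0 0 -36 0 0 36;0 0 0 -36 0 0 36;0 0 0 -36 0 0 36;0 0 0 0 0 0 36;0 0 0 0 0 0 36' >/dev/null
python3 - <<'E'
from h import *
import pickle
delta([.5468,-.0793,.24],0)
p=robot.camera_params("wrist");im=robot.capture("wrist");pickle.dump((p,im),open("w2.pkl","wb"))
cv2.imwrite("pics/w2.png",im[:,:,::-1])
a,r=blobs(im,*GREEN,amin=50)[1][0];b=cv2.boxPoints(r);print(b.round(1));B=np.array([onz(p,u,.124) for u in b]);print(B.round(4))
E
```

```text
t 10.9 tcp [ 0.5453 -0.0789  0.2379] toolx [-0.001  0.    -1.   ] tooly [ 0.745  0.667 -0.001] q [-0.22  0.16  1.8   0.    1.18 -0.95] F [ 0.3 -0.2  0.4] T [-0.045  0.041  0.018] g 36.2
shift mm [-2.1  0.8  1.3]
jaw heading 41.8 turn rotvec [41.8 -0.   0.1]
[[249.7 158.1]
 [263.1 157.8]
 [264.4 211.9]
 [251.1 212.3]]
[[ 0.5257 -0.0648  0.124 ]
 [ 0.5334 -0.0576  0.124 ]
 [ 0.5647 -0.0906  0.124 ]
 [ 0.5567 -0.0982  0.124 ]]
```

View pics/w2.png

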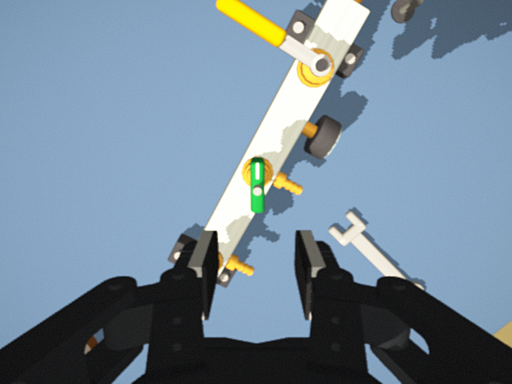

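The green bar now stands at about 133° against the expected 132°, so the quarter turn held, and the spindle is near (258,190). The yellow lever hasn't moved. Next I locate its sleeve from the wrist view.

```bash
python3 - <<'E'
from h import *
import pickle
for f,pv in(("w1.pkl",(233,46)),("w2.pkl",(321,65))):
    p,im=pickle.load(open(f,"rb"))
    for a,r in blobs(im,*YEL,amin=150)[1][:2]:
        b=np.array([onz(p,u,.101) for u in cv2.boxPoints(r)]);i=0 if np.linalg.norm(b[0]-b[1])>np.linalg.norm(b[1]-b[2]) else 1
        d=b[i]-b[i+1];print(f,a,np.round(r[0]),"centre",b.mean(0).round(4),"len",np.linalg.norm(d).round(4),"head",(np.degrees(np.arctan2(d[1],d[0]))%180).round(1),"pivot",onz(p,pv,.1).round(4))
g=np.array([-.072*np.cos(np.radians(12)),-.072*np.sin(np.radians(12))])+[.5225,.0247]
print(g); delta([g[0],g[1],.2],102)
E
```

```text
w1.pkl 1201.5 [151.  60.] centre [0.4576 0.014  0.101 ] len 0.0588 head 11.0 pivot [0.5236 0.0269 0.1   ]
w1.pkl 333.5 [237.  57.] centre [0.5268 0.0182 0.101 ] len 0.0268 head 35.8 pivot [0.5236 0.0269 0.1   ]
w2.pkl 1286.0 [251.  19.] centre [0.457  0.0138 0.101 ] len 0.058 head 11.7 pivot [0.5207 0.0266 0.1   ]
w2.pkl 394.0 [314.  76.] centre [0.522  0.0166 0.101 ] len 0.0291 head 32.2 pivot [0.5207 0.0266 0.1   ]
[0.45207337 0.00973036]
t 10.95 tcp [ 0.5448 -0.0788  0.2371] toolx [-0.003  0.001 -1.   ] tooly [ 0.745  0.667 -0.002] q [-0.22  0.16  1.8  -0.    1.18 -0.95] F [-0.   0.4 -0.4] T [-0.012  0.052 -0.006] g 35.9
shift mm [  37.4  -10.  -127.7]
jaw heading 41.8 turn rotvec [-60.2  -0.2   0. ]
```

```bash
python3 -m crank '0 0 0 9 -2.1 -32.5 36;0 0 0 9 -2.1 -32.5 36;0 0 0 9 -2.1 -32.5 36;0 0 0 9 -2.1 -32.5 36;0 0 0 0 0 0 30' >/dev/null
python3 -m crank '-10 0 0 0 0 0 30;-10 0 0 0 0 0 30;-10 0 0 0 0 0 30;-10 0 0 0 0 0 30;-10 0 0 0 0 0 30;-10 0 0 0 0 0 30;0 0 0 0 0 0 30;0 0 0 0 0 0 30' >/dev/null
python3 -c "
from h import *
delta([.4514,.0128,.078],101.7)"
```

```text
t 12.57 tcp [0.4532 0.0119 0.2024] toolx [-0.001 -0.    -1.   ] tooly [-0.202  0.979  0.   ] q [-0.07  0.    2.05 -0.    1.09 -1.84] F [-0.2  0.5  0.6] T [ 0.026 -0.019 -0.04 ] g 30.0
shift mm [124.4   1.2  -1.5]
jaw heading 101.7 turn rotvec [-0. -0. -0.]
```

```bash
python3 -m crank '0 0 0 40 1.2 -1.5 30;0 0 0 40 0 0 30;0 0 0 22 0 0 30;0 0 0 22 0 0 30;0 0 0 0 0 0 26;0 0 0 0 0 0 26' >/dev/null
python3 st.py
python3 - <<'E'
from h import *
cv2.imwrite("pics/w3.png",robot.capture("wrist")[:,:,::-1])
E
```

```text
head 101.79 q6 -105.66 pos [0.452  0.013  0.0794] F [-0.1  0.4  0.7] T [-0.01   0.014  0.047] eff6 0.005 g 26.0
```

View pics/w3.png

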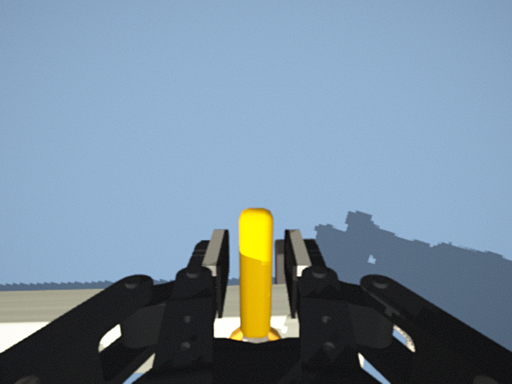

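The sleeve is centred between the pads, tip at (256,210). Now I swing along the 72 mm arc, checking after 30°.

```bash
cat > arc.py <<'E'
from h import *
o=robot.get_obs();P=np.array([.5217,.0272]);d=o["tool_pos"][:2]-P;m=R.from_quat(o["tcp_rot"]).as_matrix()
print("r %.1f lever ang from -x: %.1f tool ang %.1f"%(np.linalg.norm(d)*1e3,(np.degrees(np.arctan2(-d[1],-d[0]))-11.6)*-1,101.7-np.degrees(np.arctan2(m[1,1],m[0,1]))))
E
python3 arc.py; python3 -m crank '10 0 0 0 12.5 1.1 26;10 0 0 0 12.5 1.1 26;10 0 0 0 12.5 1.1 26;0 0 0 0 0 0 26' >/dev/null; python3 st.py; python3 arc.py
```

```text
r 70.8 lever ang from -x: 0.0 tool ang -0.1
  head 72.00 q6 -71.09 pos [0.4547 0.0508 0.08  ] F [-0.2 -0.1 -0. ] T [-0.059  0.033  0.023] eff6 0.336 g 26.2
r 71.1 lever ang from -x: 31.0 tool ang 29.7
```

```bash
python3 -m crank '10 0 0 0 12.5 1.1 26;10 0 0 0 12.5 1.1 26;10 0 0 0 12.5 1.1 26;10 0 0 0 12.5 1.1 26;0 0 0 0 0 0 26' >/dev/null; python3 st.py; python3 arc.py
python3 -m crank '10 0 0 0 12.5 1.1 26;10 0 0 0 12.5 1.1 26;0 0 0 0 0 0 26;0 0 0 0 0 0 26' >/dev/null; python3 st.py; python3 arc.py
```

```text
head 32.08 q6 -26.75 pos [0.4847 0.089  0.0794] F [ 0.4 -0.6 -0.3] T [0.015 0.051 0.006] eff6 0.298 g 26.0
r 72.0 lever ang from -x: 70.7 tool ang 69.6
  head 12.06 q6 -5.96 pos [0.5066 0.098  0.0788] F [ 0.3 -0.4 -0.6] T [-0.021  0.002 -0.03 ] eff6 -0.019 g 26.0
r 72.4 lever ang from -x: 89.5 tool ang 89.6
```

Only the pad play is left (about 5 mm), so I push along tool +y until it meets the stop.

```bash
python3 -m crank '0 0 0 0 3 0 26;0 0 0 0 2 0 26;0 0 0 0 0 0 26' >/dev/null; python3 st.py
python3 -m crank '0 0 0 0 1.5 0 26;0 0 0 0 0 0 26' >/dev/null; python3 st.py;python3 -m crank '0 0 0 0 1.5 0 26;0 0 0 0 0 0 26' >/dev/null; python3 st.py; python3 arc.py
```

```text
head 11.88 q6 -5.68 pos [0.5106 0.0992 0.0785] F [-4.7 -0.1  3.4] T [0.016 0.719 0.03 ] eff6 0.028 g 26.3
  head 11.88 q6 -5.65 pos [0.5106 0.0992 0.0783] F [-7.2  0.   5.4] T [-0.183  1.181  0.047] eff6 0.060 g 25.8
  head 11.90 q6 -5.64 pos [0.5107 0.0992 0.0781] F [-9.5 -2.3  8.5] T [-0.277  1.663  0.103] eff6 0.083 g 25.7
r 72.9 lever ang from -x: 92.9 tool ang 89.8
```

The force climbs with no motion, so the lever is at its stop. I re-centre in the play, rise and look.

```bash
python3 -m crank '0 0 0 0 -4.5 0 26;0 0 0 0 -4 0 26;0 0 0 0 0 0 26' >/dev/null; python3 st.py
python3 -m crank '0 0 0 -40 0 0 26;0 0 0 -40 0 0 26;0 0 0 -40 0 0 26;0 0 0 -30 0 0 26;0 0 0 -5 -40 0 26;0 0 0 0 -40 0 26;0 0 0 0 0 0 26;0 0 0 0 0 0 26' >/dev/null; python3 st.py
python3 - <<'E'
from h import *
import pickle
p=robot.camera_params("wrist");w=robot.capture("wrist");t=robot.capture("top")
pickle.dump((p,w),open("w4.pkl","wb"))
for a,r in blobs(w,*GREEN,amin=50)[1][:1]+blobs(w,*YEL,amin=150)[1][:2]:
    b=np.array([onz(p,u,.124 if a<900 else .101) for u in cv2.boxPoints(r)]);i=0 if np.linalg.norm(b[0]-b[1])>np.linalg.norm(b[1]-b[2]) else 1
    d=b[i]-b[i+1];print(a,np.round(r[0]),b.mean(0).round(4),(np.degrees(np.arctan2(d[1],d[0]))%180).round(1))
c=cv2.resize(t[110:260,70:430],None,fx=1.42,fy=1.42)
cv2.imwrite("pics/end.png",np.vstack([w,c[:,:512]])[:,:,::-1])
E
```

```text
head 11.83 q6 -5.70 pos [0.5072 0.0982 0.079 ] F [-1.   0.6  0.5] T [ 0.023 -0.003 -0.01 ] eff6 -0.002 g 25.8
  head 11.83 q6 -6.74 pos [0.4295 0.0819 0.2344] F [-0.3 -1.2  1.2] T [-0.013  0.009  0.032] eff6 -0.000 g 26.1
1082.0 [338. 184.] [0.4997 0.092  0.101 ] 106.4Traceback (most recent call last):
  File "<stdin>", line 9, in <module>
    return _nx.concatenate(arrs, 0, dtype=dtype, casting=casting)
           ~~~~~~~~~~~~~~~^^^^^^^^^^^^^^^^^^^^^^^^^^^^^^^^^^^^^^^
ValueError: all the input array dimensions except for the concatenation axis must match exactly, but along dimension 1, the array at index 0 has size 512 and the array at index 1 has size 511
```

```bash
python3 - <<'E'
from h import *
import pickle
p,w=pickle.load(open("w4.pkl","rb"));t=robot.capture("top");cv2.imwrite("pics/t4.png",t[:,:,::-1])
c=cv2.resize(t[110:260,70:430],(512,213))
cv2.imwrite("pics/end.png",np.vstack([w,c])[:,:,::-1])
E
```

```text
(no output)
```

View pics/end.png

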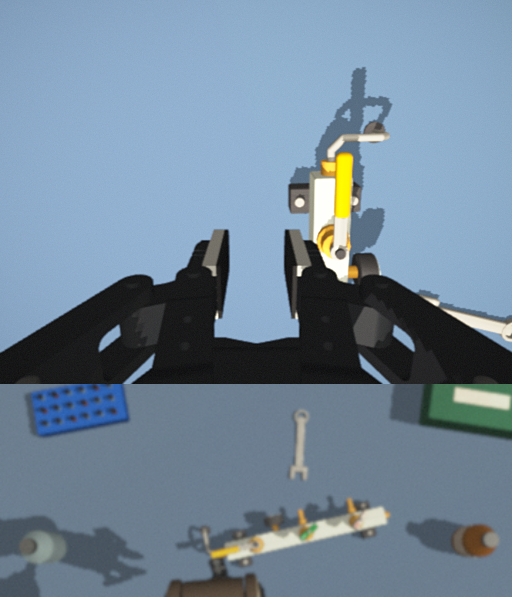

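The lever now lies in line with the bar: sleeve (345,153)-(343,217), hub (340,253). The mask had caught the orange nipple as well, so I measure the heading from these pixels.

```bash
python3 - <<'E'
from h import *
import pickle
p,w=pickle.load(open("w4.pkl","rb"))
h=cv2.cvtColor(w,cv2.COLOR_RGB2HSV)
print([(r,list(h[r,330:356:3,0]),) for r in(165,190,212)])
m=cv2.inRange(h,(22,150,120),(32,255,255))
pts=[]
for r in range(160,214,6):
    c=np.where(m[r,325:365])[0]+325; pts.append([c.min(),c.max(),r])
print(pts)
for k in(0,1):
    A,B=onz(p,(pts[0][k],pts[0][2]),.098),onz(p,(pts[-1][k],pts[-1][2]),.098);d=A-B;print("head",np.degrees(np.arctan2(d[1],d[0])).round(1),A.round(4),B.round(4))
print("hub",onz(p,(340,253),.1).round(4))
t0,t1=cv2.imread("pics/top0.png"),cv2.imread("pics/t4.png")
for n,(x0,y0,x1,y1) in dict(clear=(75,205,120,245),amber=(380,200,425,240),spanner=(268,122,296,182),white=(308,194,336,218)).items():
    print(n,np.abs(t0[y0:y1,x0:x1].astype(int)-t1[y0:y1,x0:x1]).mean().round(2))
E
```

```text
[(165, [np.uint8(28), np.uint8(27), np.uint8(22), np.uint8(29), np.uint8(29), np.uint8(29), np.uint8(29), np.uint8(25), np.uint8(106)]), (190, [np.uint8(20), np.uint8(40), np.uint8(24), np.uint8(29), np.uint8(30), np.uint8(29), np.uint8(29), np.uint8(20), np.uint8(8)]), (212, [np.uint8(30), np.uint8(30), np.uint8(27), np.uint8(29), np.uint8(30), np.uint8(29), np.uint8(27), np.uint8(104), np.uint8(106)])]
[[np.int64(336), np.int64(351), 160], [np.int64(325), np.int64(351), 166], [np.int64(336), np.int64(351), 172], [np.int64(336), np.int64(351), 178], [np.int64(336), np.int64(350), 184], [np.int64(336), np.int64(350), 190], [np.int64(335), np.int64(349), 196], [np.int64(335), np.int64(349), 202], [np.int64(335), np.int64(349), 208]]
head 104.4 [0.4932 0.113  0.098 ] [0.5041 0.0706 0.098 ]
head 104.0 [0.5059 0.1157 0.098 ] [0.5165 0.0731 0.098 ]
hub [0.5199 0.0294 0.1   ]
clear 14.8
amber 2.27
spanner 2.23
white 2.28
```

The lever reads about 87.5° open, and the stop was felt. White, amber and spanner patches are unchanged. The clear-bottle patch differs, with the arm's shadow now next to it; the bottle sits within about 3 px of its old place, and the arm was never near it. Handing in.

```bash
python3 -c "
from workcell import robot
print(robot.get_obs()['time']);print(robot.finish_job())"
```

```text
17.4
the job is handed in; nothing more can be done
None
```

I set the green valve a quarter turn open and pushed the yellow lever to its open stop, then handed the job in at 17.4 s. No verdict was reported.

- **Seating:** I closed the green needle clockwise with the gas still shut. The torque jumped from about 0 to 0.27 and then about 0.4 N m, some 5° past touch, well below the 0.9 N m that crushes the seat.
- **Back-off:** I turned it back to 90° from the estimated touch point. The wrist picture put the handle at about 133° against the 132° planned. The touch point itself is good to about 2°.
- **Lever:** I swung the lever clockwise until the force rose with no further motion. The last picture gives about 87.5° open. A first reading gave about 85°, but its colour mask had also caught the brass nipple.
- **Bystanders:** In the top view the white handle, amber bottle and spanner look unchanged. The patch around the clear bottle did differ. I put this down to the arm's shadow: the bottle sits within about 3 pixels of its old position, and the arm was never near it. I read that position by eye and did not measure it any more finely.

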